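# Swap the bottle opener to the other fold-out hook

## Robot

A 6-joint arm with a two-finger parallel gripper is mounted at the origin on the work surface. World frame = base frame: x ahead of the robot, y to its left, z up, the work surface at z = 0. Lengths are in m, angles in rad, forces in N, time in s.
With the tool pointing down it reaches from about 0.325 to 0.9 m from the base axis. Payload 6.1 kg.
Tool frame: the origin (TCP) lies at the very end of the fingers, on their centre line; the grasp point (between the pads) lies 19 mm behind it; z points along the fingers, y is the line along which they close (so a half turn about z gives the same grasp; the last joint's range is limited). The gripper opens to 85 mm and grips with 20 to 120 N. Pads are 22 mm wide; open, the fingers measure 114 mm over their backs; the gripper's body (76 mm by 85 mm) begins 54 mm behind the grasp point. The pads swing forward as they close: fully open they stand 13 mm farther back than shut.
Start: joints at [0.987, 0.22, 1.526, -0, 1.395, -0.126], TCP at [0.276, 0.561, 0.231] pointing down, gripper open.
Joint ranges: [-2.98, 2.98], [-0.91, 2.08], [0.09, 2.57], [-1.24, 4.39], [0.2, 2.65], [-2.68, 2.68]. Speed limits (rad/s): [2.57, 2.57, 3.01, 3.14, 3.14, 3.14].

## Interface

Orientations are given as [roll, pitch, yaw] about the fixed x, y, z axes, in that order (R = Rz(yaw) Ry(pitch) Rx(roll)).
In Python, from workcell import * gives the robot as it stands. The module is installed in compiled form; this text tells all that it offers.
- The arm moves only by the tool drive_tool, never from a script. Its argument "plan" is a list of rows, each a list of 7 numbers: the shift along the tool's x, y, z in m, then the turn, a rotation vector about the tool's x, y, z in rad, then the finger opening in m, from 0 to 0.0854. In form: [[dx, dy, dz, ax, ay, az, fingers], ...]. A call has 1 to 10 rows; each row is the pose to reach, as a shift and turn from the pose commanded when the call began, along the tool's axes at that moment; what a row does not reach only later rows make up. A row lasts 1/8 s, in which the tool goes at most 62.5 mm and 10.7 degrees, less where a joint would pass 70% of its speed; a pose out of reach is approached as far as the arm can. A call with a gripper value outside its range is refused whole. The fingers move at their own pace and stop on an object; the grip force is fixed at half the most. Time passes only in rows, so rows that repeat a pose let the fingers close. It gives the time, the measured TCP pose, the force, the opening and the grip force at its end, in the units of the state.
- sense(): the state, without advancing time (a new reading comes with each control period).
- camera(name): name is "side" or "top" or "wrist"; returns a dict with "img" (420x560x3 uint8, red, green, blue), "fx", "fy", "cx", "cy" (pixels), "extrinsics" (4x4, takes a point from world to camera coordinates); the wrist camera has in their place "mount" (4x4, takes a point from camera to tool coordinates, whose origin is the TCP and whose axes are the flange's). Camera axes: x right, y down, z forward; pixel columns grow to the right and rows downward; lengths in m; the calibration is good to about 2 mm. A picture is of the moment at which its call begins: read the wrist's pose just before it. There is no depth.
- hand_in(): hands the job in; it is judged then, once.
Trained networks look in a picture, given as the dict that the camera call returned (one of the last four; its "shot" number tells which), for a name from the list of things; names that differ only in an ending like _2 or _b are one class to them, and where a whole thing is asked for, a point or a joint stands for the part that bears it (a point fixed in the world has none). Each returns a list of dicts, best first, with "conf" (0 to 1); they miss things now and then, are a little off and sometimes report something else, mostly with a low value. They report only what shows in the picture. A call takes as long as a camera call. They do not tell look-alikes from the thing itself.
- cut_out(query, picture): "mask" (420x560 bool, what is visible of it) and "extent" ([centre column, centre row, width, height] in pixels, round what is visible of it).
The state is a dict: "time_s": time; "joint_pos": joint angles; "dq": joint speeds; "tau": joint torques, N m; "ee_pos": TCP position; "ee_rot": TCP orientation; "force": force on the tool from outside, world axes, zero at the start; "wrist_torque": the same for the moment, N m; "finger_gap": finger opening in m; "grasp_force": force on a finger pad.
Only numpy, scipy, OpenCV 4.12 (cv2) and the standard library are available. Lean on these libraries where they do the work, as an engineer would, in place of code of your own. Each camera call takes 0.05 s, during which the arm holds its last target. There are 200 camera calls.

## Task

The steel bottle opener hangs on the unfolded one of two stiff fold-out hooks on the rail in front of the tray stack. Unfold the other, flat-lying hook and press it firmly home against its stop, move the opener over and gently hang it there by its window, let go, then fold the emptied hook flat and press that firmly home too. The hooks are fitted a little crooked, so feel for the stops: a home push of about 15 N held for a moment, and never push or squeeze a hook with more than 20 N in all; do not drop the opener, and leave the other things alone.

Things in the scene. Friction and masses are not known exactly. Their poses are not given: they have to be found in the camera images.
- tray_stack: Three stacked white trays (200 x 360 mm, 206 mm high) with a wooden hook rail on their front, all fixed. Rail: x 0 to 14 mm here, 400 mm long along y, top edge 211 mm above the table, as high as anything here but the jar. Origin: at table height under the middle of the rail's front face; x points from that face back into the trays, y along the rail, z up.
- spare_hook: Base of the steel hook that starts folded, fixed to the rail. Origin: nominal point on its vertical hinge axis at the height of the arm's centreline (205 mm), 22 mm in front of the rail's face; axes as tray_stack. Fitted crooked by an unknown amount: the true hinge is up to 2 mm off along x, and both stops are turned together about the hinge by up to 0.15 rad either way. Height is true.
- spare_arm (a joint): Fold angle of that hook from its own stop: 0 flat, arm along +y of its base (hard stop); 1.571 unfolded, arm along -x, out from the rail (hard stop); each direction up to 0.15 rad crooked. Starts at 0.03 to 0.12. Friction hinge, about 0.4 N m (6 N at the post, more when moved fast); stays where left. Arm: level rod 8 mm thick, 70 mm long, with a post at its end.
- spare_post (a point): Nominal centre of that hook's post when unfolded (fixed point, 70 mm along -x from the hook's origin; the true post is up to 11 mm aside). The post at the arm's end is upright and round, 10 mm thick, centred 70 mm from the hinge axis, from 4 mm below the arm's centreline to 26 mm above it, so 20 mm above the rail's top edge: fingers can reach behind it over the rail, or pinch it.
- used_hook: Base of the other hook, alike in origin, axes, arm, post and hinge, which starts unfolded with the opener on its arm. It is not turned, but its true hinge and arm are shifted by an unknown amount along x, up to 9 mm nearer to or farther from the rail. Either hook may be the left one; their hinges are 130 to 170 mm apart along y.
- used_arm (a joint): Fold angle of the other hook, alike but not crooked (0 flat, 1.571 unfolded, same friction); starts at 1.54 to 1.571.
- opener: Steel bottle opener, 0.15 to 0.31 kg, 8 mm thick (x), 176 mm long (z), hung upright across the arm, 30 to 40 mm out from the hinge origin. Origin: top of the inside of its window, where it rests on the arm (4 mm above the arm's centreline). Window 34 mm wide (y), 42 mm high, top edge sloping up 12 degrees to its middle. Below it a wooden handle 24 x 15 mm, ending 122 mm below the origin.
- opener_grip (a point): Middle of the grip: a tongue above the opener's window, 18 mm wide (y), 8 mm thick (x), free from 10 to 54 mm above the opener's origin; this point is 32 mm above the origin. The window's frame is 42 mm wide, its top bar 8 mm high.
- ring_dish: Bystander: ceramic dish on the table, 90 mm across, 22 mm high; origin under its middle.
- egg_cup: Bystander: wooden egg cup on the table, 50 mm across, 60 mm high; origin under its middle.
- spice_jar: Bystander: empty open glass jar in the top tray, 44 mm across, 70 mm high, its top 236 mm above the table; origin under its middle.
- pill_organizer: Bystander: plastic pill organizer in the top tray, 60 x 150 x 24 mm; origin under its middle.
Mind the look-alikes: they are no part of the job. Of the things like the opener, leave any that is pink; of the rest the larger one is meant.

How it is judged:
On the way, in this order (a step that is already met when the one before it is completed fails the run):
1. the folded hook is unfolded and pressed firmly home against its stop, while the opener still hangs on the other hook (value of joint spare_arm above 1.52 rad and contact force between opener and used_hook above 0.5 N and contact force between the fingers and spare_hook above 10 N), for 0.1 s.
2. the opener hangs on the newly unfolded hook, let go, and the other hook is still out (contact force between opener and spare_hook above 0.5 N and contact force between the fingers and opener below 0.1 N and x of opener in the frame of spare_hook between -0.075 and -0.005 m and z of opener in the frame of spare_hook below 0.012 m and value of joint used_arm above 1 rad), for 0.2 s.
3. the emptied hook is folded flat and pressed firmly home (value of joint used_arm below 0.04 rad and contact force between the fingers and used_hook above 10 N), for 0.1 s.
At the end, for the whole second after the job is handed in: The emptied hook is flat (within 0.04 rad of its stop); the other is unfolded (joint above 1.47 rad) and carries the opener by its window, 5 to 75 mm out from the nominal hinge, within 15 mm sideways, hanging within 0.3 rad of upright, at rest (under 0.05 m/s) and let go (value of joint used_arm below 0.04 rad and value of joint spare_arm above 1.47 rad and contact force between opener and spare_hook above 0.5 N and x of opener in the frame of spare_hook between -0.075 and -0.005 m and y of opener in the frame of spare_hook between -0.015 and 0.015 m and z of opener in the frame of spare_hook between -0.005 and 0.012 m and angle between opener's own z axis and vertical below 0.3 rad and linear speed of opener below 0.05 m/s); the robot touches nothing.
It fails at once if the robot pushes or squeezes a hook with over 20 N (contact force between any of the fingers, the arm and spare_hook above 20 N or contact force between any of the fingers, the arm and used_hook above 20 N).
It fails at once if the opener is rammed against a hook (over 20 N) (contact force between opener and spare_hook above 20 N or contact force between opener and used_hook above 20 N).
It fails at once if the opener is dropped (its window below 150 mm over the table) (height (world z) of opener below 0.15 m).
It fails at once if a bystander is moved more than 20 mm (distance of any of ring_dish, egg_cup, spice_jar, pill_organizer from where it was at the start of the episode above 0.02 m).
It also fails if it takes over 72 s, if anything falls off the work surface, if the arm or the gripper's body presses on something with over 40 N, if the wrist force passes 120 N, or if a joint passes its speed limit or range.

## Working session

There is one attempt and no reset: what is moved stays moved. The work goes in short steps, Python scripts to look and compute and a tool call to move; the robot and the scene stay as the last step left them, time stands still between calls to the robot, and variables do not carry over. Pictures are saved under pics/ and viewed, at most 10 in all, crops included, and the job is handed in when it is done.

Besides the shell and the picture viewer there is one more tool, called after "Call:" by a JSON object that holds its "method" and its "body". drive_tool: Moves the arm, as the interface text tells. Its arguments: {"type":"object","properties":{"plan":{"type":"array","items":{"type":"array","items":{"type":"number"}}}},"required":["plan"]}

```bash
mkdir -p pics; ls
cat > h.py <<'E'
from workcell import *
import numpy as np, cv2
from scipy.spatial.transform import Rotation as R
def save(c,n): cv2.imwrite('pics/'+n+'.png',cv2.cvtColor(c['img'],cv2.COLOR_RGB2BGR))
def ext(c,s=None):
    if 'extrinsics' in c: return np.array(c['extrinsics'])
    T=np.eye(4);T[:3,:3]=R.from_euler('xyz',s['ee_rot']).as_matrix();T[:3,3]=s['ee_pos']
    return np.linalg.inv(T@np.array(c['mount']))
def onplane(c,uv,axis,val,E):
    u,v=uv;d=np.array([(u-c['cx'])/c['fx'],(v-c['cy'])/c['fy'],1.])
    Ri=E[:3,:3].T;o=-Ri@E[:3,3];d=Ri@d
    return o+d*(val-o[axis])/d[axis]
def proj(c,p,E):
    q=E[:3,:3]@np.array(p)+E[:3,3]
    return np.array([c['fx']*q[0]/q[2]+c['cx'],c['fy']*q[1]/q[2]+c['cy']])
E
python3 - <<'E'
from h import *
s=sense();print(s)
C={n:camera(n) for n in('side','top','wrist')}
for n,c in C.items():
    save(c,n+'0')
    E=ext(c,s);print(n,c['fx'],'cam at',-E[:3,:3].T@E[:3,3],'fwd',E[2,:3])
    for q in('tray_stack','spare_hook','spare_arm','opener','ring_dish','egg_cup','spice_jar','pill_organizer'):
        print(q,[(round(d['conf'],2),np.round(d['extent']).tolist()) for d in cut_out(q,c)[:4]])
cv2.imwrite('pics/st.png',cv2.cvtColor(np.vstack([C['side']['img'],C['top']['img']]),cv2.COLOR_RGB2BGR))
E
```

```text
pics
{'time_s': 0.0, 'joint_pos': array([ 9.86890236e-01,  2.21245460e-01,  1.52761981e+00, -1.40214632e-05,
        1.39468331e+00, -1.26087919e-01]), 'dq': array([-0.0006469 , -0.00023928,  0.00068104, -0.00017085,  0.00048909,
        0.00059055]), 'tau': array([-9.94673355e-04, -4.96929789e+01, -3.89374065e+01, -2.78154657e-04,
        1.15720363e-02, -4.12259837e-06]), 'ee_pos': array([0.27590949, 0.56012742, 0.23018266]), 'ee_rot': array([-3.13965052e+00, -2.32274840e-04,  2.68377673e+00]), 'force': array([-1.12441163, -0.21012377,  0.08846882]), 'wrist_torque': array([ 0.02364976, -0.03117491,  0.02364824]), 'grasp_force': 0.0, 'finger_gap': 0.08522905157096111}
side 388.6372393391054 cam at [ 0.13534229 -0.48740528  0.72757249] fwd [ 0.55822977  0.5453861  -0.62524677]
tray_stack [(0.97, [299.0, 203.0, 172.0, 146.0]), (0.25, [294.0, 228.0, 14.0, 67.0])]
spare_hook [(0.75, [244.0, 186.0, 36.0, 34.0]), (0.26, [328.0, 316.0, 24.0, 30.0])]
spare_arm [(0.57, [240.0, 176.0, 26.0, 24.0])]
opener [(0.89, [287.0, 314.0, 13.0, 62.0]), (0.67, [294.0, 228.0, 16.0, 63.0]), (0.52, [248.0, 
[... 497 characters left out ...]
(0.73, [321.0, 223.0, 11.0, 46.0]), (0.54, [218.0, 219.0, 46.0, 16.0])]
opener [(0.68, [320.0, 225.0, 26.0, 14.0]), (0.68, [328.0, 308.0, 7.0, 11.0]), (0.56, [366.0, 297.0, 30.0, 13.0]), (0.51, [292.0, 132.0, 80.0, 38.0])]
ring_dish [(0.67, [151.0, 280.0, 39.0, 36.0])]
egg_cup [(0.58, [378.0, 249.0, 30.0, 20.0])]
spice_jar [(0.68, [199.0, 129.0, 29.0, 31.0])]
pill_organizer [(0.95, [293.0, 133.0, 84.0, 44.0]), (0.47, [152.0, 281.0, 36.0, 38.0]), (0.29, [319.0, 220.0, 20.0, 54.0])]
wrist 324.17331537460086 cam at [0.21605726 0.5888799  0.37271337] fwd [ 0.23074074 -0.11685832 -0.96597249]
tray_stack []
spare_hook []
spare_arm []
opener []
ring_dish []
egg_cup []
spice_jar []
pill_organizer []
```

Run:
```python
import cv2,numpy as np
t=cv2.imread('pics/top0.png')[90:330,120:420]; s=cv2.imread('pics/side0.png')[130:370,200:380]
a=cv2.resize(t,None,fx=2.5,fy=2.5,interpolation=3)
cv2.imwrite('pics/tc.png',a)
cv2.imwrite('pics/sc.png',cv2.resize(s,None,fx=2.5,fy=2.5,interpolation=3))
```

```text
(no output)
```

View pics/tc.png

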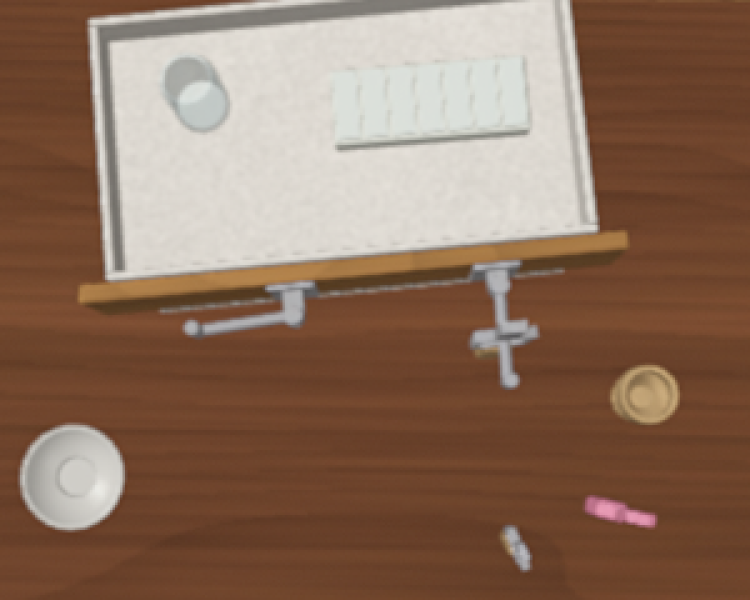

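View pics/sc.png

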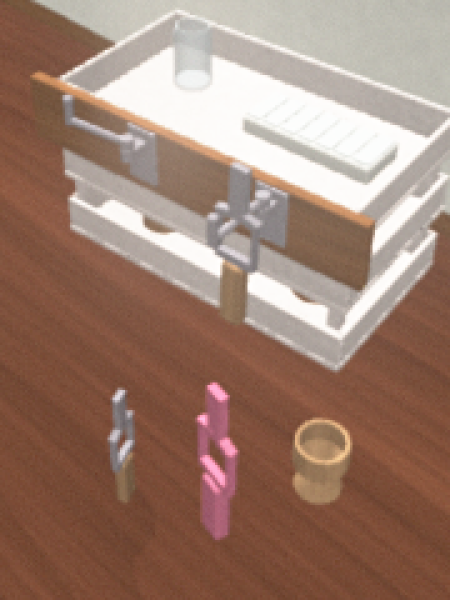

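Side image shows three candidates: the pink one (287,314), a small steel one (248,309) and the large steel one hanging on the hook (294,228; top 322,224). I choose the hanging one. The used hook is the right one and the spare hook is the left one, with its post at top (197,221).

```bash
cat > m.py <<'E'
from h import *
c=camera('top');E=ext(c)
P=lambda x,y,z:onplane(c,(x/2.5+120-.3,y/2.5+90-.3),2,z,E)
img=c['img'];hsv=cv2.cvtColor(img,cv2.COLOR_RGB2HSV)
# rail top: bright wood
for x in (155,170,190,215,235,260,280,300,335,350,362):
    col=img[175:225,x].astype(int); h=hsv[175:225,x].astype(int)
    m=np.where((h[:,1]>100)&(h[:,2]>140))[0]
    print(x,(m+175).tolist(), [np.round(onplane(c,(x,v+175),2,.211,E)[:2],4).tolist() for v in (m[0]-.5,m[-1]+.5)] if len(m) else '')
for n,a in dict(sp_post=(192,327,.231),sp_hinge=(294,312,.213),us_hinge=(499,278,.213),us_post=(511,379,.231),left=(80,288,.211),right=(627,234,.211),right2=(628,246,.211),grip=(513,328,.263),topbar=(503,336,.217)).items(): print(n,np.round(P(*a),4))
E
python3 m.py
```

```text
155 [204, 205, 206, 207, 208, 209, 210] [[0.6428, 0.2379], [0.6301, 0.2373]]
170 [203, 204, 205, 206, 207, 208] [[0.645, 0.2107], [0.6341, 0.2102]]
190 [201, 202, 203, 204, 205, 206] [[0.6492, 0.1745], [0.6382, 0.1741]]
215 [198, 199, 200, 201, 202, 203, 204] [[0.6552, 0.1294], [0.6425, 0.1289]]
235 [196, 197, 198, 199, 200, 201, 202] [[0.6594, 0.0932], [0.6466, 0.0929]]
260 [194, 195, 196, 197, 198, 199] [[0.6636, 0.048], [0.6527, 0.0478]]
280 [192, 193, 194, 195, 196, 197] [[0.6678, 0.0119], [0.6568, 0.0118]]
300 [190, 191, 192, 193, 194, 195] [[0.6719, -0.0242], [0.6609, -0.0243]]
335 [186, 187, 188, 189, 190, 191, 192] [[0.68, -0.0873], [0.6672, -0.0873]]
350 [185, 186, 187, 188, 189, 190] [[0.6822, -0.1144], [0.6712, -0.1143]]
362 [183, 184, 185, 186, 187, 188, 189] [[0.6861, -0.136], [0.6733, -0.1359]]
sp_post [0.611  0.1578 0.231 ]
sp_hinge [0.6246 0.088  0.213 ]
us_hinge [ 0.6512 -0.0589  0.213 ]
us_post [ 0.5778 -0.066   0.231 ]
left [0.6402 0.2438 0.211 ]
right [ 0.6849 -0.1513  0.211 ]
right2 [ 0.6761 -0.1519  0.211 ]
grip [ 0.6101 -0.0644  0.263 ]
topbar [ 0.6091 -0.0616  0.217 ]
```

```bash
cat >> h.py <<'E'
TY=0.1155;TO=np.array([.6520,.046])   # tray yaw, origin
def t2w(x,y): return TO+np.array([[np.cos(TY),-np.sin(TY)],[np.sin(TY),np.cos(TY)]])@[x,y]
def w2t(p): return np.array([[np.cos(TY),np.sin(TY)],[-np.sin(TY),np.cos(TY)]])@(np.array(p)[:2]-TO)
def rel(targets,frm=None):
    "targets: list of (x,y,z,yaw) world; prints rows of tool shift + turn"
    if frm is None:
        s=sense();p=s['ee_pos'];r=R.from_euler('xyz',s['ee_rot'])
    else: p=np.array(frm[:3]);r=R.from_euler('xyz',[np.pi,0,frm[3]])
    for t in targets:
        d=r.inv().apply(np.array(t[:3])-p);w=(r.inv()*R.from_euler('xyz',[np.pi,0,t[3]])).as_rotvec()
        print(np.round(d,4).tolist()+np.round(w,3).tolist())
E
python3 - <<'E'
from h import *
for p in ((.6246,.088),(.611,.1578),(.6512,-.0589),(.5778,-.066),(.6101,-.0644)):print(np.round(w2t(p),4))
rel([(.638,.163,.30,.19),(.638,.163,.215,.19)])
E
```

```text
[-0.0224  0.0449]
[-0.0278  0.1158]
[-0.0129 -0.1041]
[-0.0866 -0.1027]
[-0.0543 -0.1048]
[-0.5003, -0.1968, -0.0687, -0.0, -0.0, 2.494]
[-0.5003, -0.1968, 0.0163, -0.0, -0.0, 2.494]
```

Call:
{"method": "drive_tool", "body": {"plan": [[0,0,-0.06,0,0,0.15,0],[-0.5,-0.197,-0.069,0,0,2.494,0],[-0.5,-0.197,-0.069,0,0,2.494,0],[-0.5,-0.197,-0.069,0,0,2.494,0],[-0.5,-0.197,-0.069,0,0,2.494,0],[-0.5,-0.197,-0.069,0,0,2.494,0],[-0.5,-0.197,-0.069,0,0,2.494,0],[-0.5,-0.197,-0.069,0,0,2.494,0],[-0.5,-0.197,-0.069,0,0,2.494,0],[-0.5,-0.197,-0.069,0,0,2.494,0]]}}

```text
time_s: 2.65
ee_pos: [0.6393, 0.1601, 0.3002]
ee_rot: [3.141, 0.0, 0.838]
force: [0.3, 0.8, -0.8]
finger_gap: -0.0002
grasp_force: 0.0
```

Run:
```python
from h import *
s=sense();print(s['ee_pos'],s['ee_rot'],s['force'],s['finger_gap']);rel([(.638,.163,.30,.19),(.638,.163,.215,.19)])
```

```text
[0.63933542 0.16010554 0.30016014] [3.14115542e+00 1.11539624e-04 8.37693342e-01] [ 0.29013341  0.83905038 -0.77587102] -0.0002112795971438384
[0.0013, -0.0029, 0.0002, 0.0, -0.0, 0.648]
[0.0013, -0.003, 0.0852, 0.0, -0.0, 0.648]
```

Call:
{"method": "drive_tool", "body": {"plan": [[0.001,-0.003,0,0,0,0.648,0],[0.001,-0.003,0,0,0,0.648,0],[0.001,-0.003,0,0,0,0.648,0],[0.001,-0.003,0.04,0,0,0.648,0],[0.001,-0.003,0.04,0,0,0.648,0]]}}

```text
time_s: 3.28
ee_pos: [0.6339, 0.1653, 0.2563]
ee_rot: [-3.141, 0.007, 0.199]
force: [-0.0, 1.3, -0.9]
finger_gap: 0.0001
grasp_force: 0.0
```

Run:
```python
from h import *
s=sense();c=camera('wrist');save(c,'w1');E=ext(c,s);print(s['ee_pos'],s['ee_rot'])
for n,p in dict(tcp=s['ee_pos'],post=(.611,.1578,.231),hinge=(.6246,.088,.209)).items():print(n,proj(c,p,E))
```

```text
[0.63393651 0.16532622 0.25633786] [-3.14112315  0.00737235  0.1990881 ]
tcp [275.1396786  263.14916214]
post [280.19495693 282.99215663]
hinge [391.36654224 267.08887819]
```

View pics/w1.png

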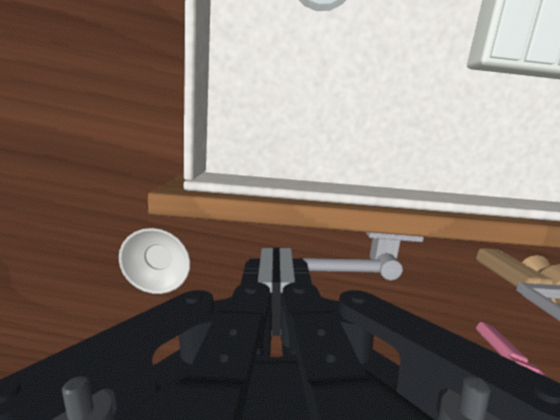

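Call:
{"method": "drive_tool", "body": {"plan": [[0.005,0.002,0.02,0,0,0,0],[0.005,0.002,0.041,0,0,0,0],[0.005,0.002,0.041,0,0,0,0],[0.0,0.002,0.041,0,0,0,0],[-0.003,0.002,0.041,0,0,0,0]]}}

```text
time_s: 3.95
ee_pos: [0.6336, 0.1632, 0.2203]
ee_rot: [3.142, -0.001, 0.198]
force: [0.4, -1.3, -0.5]
finger_gap: 0.0
grasp_force: 0.0
```

Run:
```python
from h import *
s=sense();print(s['ee_pos'],s['ee_rot'],s['force'])
```

```text
[0.63364585 0.16315384 0.22028863] [ 3.14151022e+00 -1.31640940e-03  1.98431850e-01] [ 0.39793832 -1.25666594 -0.49329611]
```

```bash
cat >> h.py <<'E'
H=np.array([.6246,.088])
def arc(th,off,z=.216,L=.070,H=H,sgn=-1):
    "tool pose pushing with -x face while unfolding (sgn -1) or +x face folding (sgn +1)"
    a=TY+th; u=np.array([-np.sin(a),np.cos(a)]); t=np.array([-np.cos(a),-np.sin(a)])*(-sgn)
    p=H+L*u-off*t
    return (p[0],p[1],z,a)
E
python3 - <<'E'
from h import *
s=sense();f=(*s['ee_pos'],s['ee_rot'][2]);print(f)
rel([arc(t,.016) for t in (.08,.10,.12,.15,.18,.21,.24,.27)])
E
```

```text
(np.float64(0.6336458529707878), np.float64(0.16315384051157839), np.float64(0.22028863273965613), np.float64(0.19843185017409537))
[-0.0075, 0.0019, 0.0043, 0.0, -0.001, 0.003]
[-0.0089, 0.0016, 0.0043, 0.0, -0.001, -0.017]
[-0.0103, 0.0014, 0.0043, 0.0, -0.001, -0.037]
[-0.0124, 0.001, 0.0043, 0.0, -0.001, -0.067]
[-0.0145, 0.0007, 0.0043, 0.0, -0.001, -0.097]
[-0.0167, 0.0004, 0.0043, 0.0, -0.001, -0.127]
[-0.0188, 0.0003, 0.0043, 0.0, -0.001, -0.157]
[-0.021, 0.0001, 0.0043, 0.0, -0.001, -0.187]
```

Call:
{"method": "drive_tool", "body": {"plan": [[0,0,0,0,0,0,0],[0,0,0,0,0,0,0],[0,0,0,0,0,0,0]]}}

```text
time_s: 4.32
ee_pos: [0.6337, 0.1631, 0.2195]
ee_rot: [3.142, -0.0, 0.198]
force: [-0.3, 0.7, -0.7]
finger_gap: 0.0003
grasp_force: 0.0
```

Run:
```python
from h import *
s=sense();print(s['ee_pos'],s['ee_rot'],s['force'])
rel([arc(t,.016) for t in (.08,.10,.12,.15,.18,.21,.25,.29,.33,.37)])
```

```text
[0.63366948 0.16314045 0.21954329] [ 3.14155142e+00 -3.95454922e-04  1.98314025e-01] [-0.29044471  0.65220692 -0.68992061]
[-0.0075, 0.0019, 0.0035, 0.0, -0.0, 0.003]
[-0.0089, 0.0016, 0.0035, 0.0, -0.0, -0.017]
[-0.0103, 0.0013, 0.0035, 0.0, -0.0, -0.037]
[-0.0124, 0.001, 0.0035, 0.0, -0.0, -0.067]
[-0.0146, 0.0007, 0.0035, 0.0, -0.0, -0.097]
[-0.0167, 0.0004, 0.0035, 0.0, -0.0, -0.127]
[-0.0196, 0.0002, 0.0035, 0.0, -0.0, -0.167]
[-0.0224, 0.0001, 0.0035, 0.0, -0.0, -0.207]
[-0.0253, 0.0001, 0.0035, 0.0, -0.0, -0.247]
[-0.0282, 0.0002, 0.0035, 0.0, -0.0, -0.287]
```

Call:
{"method": "drive_tool", "body": {"plan": [[-0.0075,0.0019,0.0035,0,0,0.003,0],[-0.0089,0.0016,0.0035,0,0,-0.017,0],[-0.0103,0.0013,0.0035,0,0,-0.037,0],[-0.0124,0.001,0.0035,0,0,-0.067,0],[-0.0146,0.0007,0.0035,0,0,-0.097,0],[-0.0167,0.0004,0.0035,0,0,-0.127,0],[-0.0196,0.0002,0.0035,0,0,-0.167,0],[-0.0224,0.0001,0.0035,0,0,-0.207,0]]}}

```text
time_s: 5.32
ee_pos: [0.6129, 0.159, 0.2166]
ee_rot: [3.141, -0.004, 0.407]
force: [6.7, 2.7, -0.2]
finger_gap: -0.0001
grasp_force: 3.2
```

Run:
```python
from h import *
s=sense();print(s['ee_pos'],s['ee_rot'],s['force'])
rel([arc(t,.016) for t in (.33,.39,.45,.51,.57,.63,.69,.75,.81,.87)],arc(.29,.016))
```

```text
[0.61293121 0.1589514  0.21661726] [ 3.14090092 -0.00426379  0.40714895] [ 6.68126332  2.65055052 -0.22454822]
[-0.0028, -0.0006, -0.0, -0.0, 0.0, -0.04]
[-0.0071, -0.0012, -0.0, -0.0, 0.0, -0.1]
[-0.0114, -0.0017, -0.0, -0.0, 0.0, -0.16]
[-0.0157, -0.0018, -0.0, -0.0, 0.0, -0.22]
[-0.02, -0.0017, -0.0, 0.0, 0.0, -0.28]
[-0.0243, -0.0013, -0.0, -0.0, 0.0, -0.34]
[-0.0285, -0.0007, -0.0, 0.0, 0.0, -0.4]
[-0.0327, 0.0002, 0.0, -0.0, 0.0, -0.46]
[-0.0369, 0.0013, 0.0, -0.0, 0.0, -0.52]
[-0.041, 0.0027, 0.0, -0.0, 0.0, -0.58]
```

Call:
{"method": "drive_tool", "body": {"plan": [[-0.0028,-0.0006,0,0,0,-0.04,0],[-0.0071,-0.0012,0,0,0,-0.1,0],[-0.0114,-0.0017,0,0,0,-0.16,0],[-0.0157,-0.0018,0,0,0,-0.22,0],[-0.02,-0.0017,0,0,0,-0.28,0],[-0.0243,-0.0013,0,0,0,-0.34,0],[-0.0285,-0.0007,0,0,0,-0.4,0],[-0.0327,0.0002,0,0,0,-0.46,0],[-0.0369,0.0013,0,0,0,-0.52,0],[-0.041,0.0027,0,0,0,-0.58,0]]}}

```text
time_s: 6.58
ee_pos: [0.5762, 0.1407, 0.2166]
ee_rot: [3.139, -0.004, 0.988]
force: [6.0, 3.7, -1.3]
finger_gap: -0.0003
grasp_force: 3.3
```

Run:
```python
from h import *
s=sense();print(s['ee_pos'],s['ee_rot'],s['force'],arc(.87,.016))
rel([arc(t,.016) for t in (.93,.99,1.05,1.11,1.17,1.22,1.26,1.3,1.34,1.38)],arc(.87,.016))
```

```text
[0.57622991 0.14070552 0.21656029] [ 3.13908705 -0.00378193  0.98810512] [ 5.95775016  3.66526528 -1.29126992] (np.float64(0.575090753302137), np.float64(0.14000802333688658), 0.216, 0.9855)
[-0.0042, -0.0008, -0.0, 0.0, 0.0, -0.06]
[-0.0085, -0.0014, -0.0, -0.0, 0.0, -0.12]
[-0.0128, -0.0017, -0.0, 0.0, 0.0, -0.18]
[-0.0171, -0.0018, -0.0, 0.0, 0.0, -0.24]
[-0.0214, -0.0016, -0.0, 0.0, 0.0, -0.3]
[-0.025, -0.0012, -0.0, 0.0, 0.0, -0.35]
[-0.0278, -0.0008, -0.0, -0.0, 0.0, -0.39]
[-0.0306, -0.0003, -0.0, 0.0, 0.0, -0.43]
[-0.0334, 0.0003, 0.0, -0.0, 0.0, -0.47]
[-0.0362, 0.0011, 0.0, 0.0, 0.0, -0.51]
```

Call:
{"method": "drive_tool", "body": {"plan": [[-0.0042,-0.0008,0,0,0,-0.06,0],[-0.0085,-0.0014,0,0,0,-0.12,0],[-0.0128,-0.0017,0,0,0,-0.18,0],[-0.0171,-0.0018,0,0,0,-0.24,0],[-0.0214,-0.0016,0,0,0,-0.3,0],[-0.025,-0.0012,0,0,0,-0.35,0],[-0.0278,-0.0008,0,0,0,-0.39,0],[-0.0306,-0.0003,0,0,0,-0.43,0],[-0.0334,0.0003,0,0,0,-0.47,0],[-0.0362,0.0011,0,0,0,-0.51,0]]}}

```text
time_s: 7.82
ee_pos: [0.5568, 0.1105, 0.2164]
ee_rot: [3.139, -0.003, 1.498]
force: [5.6, 5.4, -0.8]
finger_gap: -0.0001
grasp_force: 3.1
```

Run:
```python
from h import *
s=sense();print(s['ee_pos'],s['ee_rot'],s['force'],arc(1.38,.016))
rel([arc(t,.016) for t in (1.4,1.42,1.44,1.46,1.48,1.5,1.52)],arc(1.38,.016))
```

```text
[0.55679355 0.11047489 0.2163604 ] [ 3.13859262e+00 -2.86255709e-03  1.49767202e+00] [ 5.61909749  5.42707335 -0.82074181] (np.float64(0.5560019432183382), np.float64(0.10922042897257041), 0.216, 1.4954999999999998)
[-0.0014, -0.0003, -0.0, 0.0, 0.0, -0.02]
[-0.0028, -0.0006, -0.0, 0.0, 0.0, -0.04]
[-0.0042, -0.0008, -0.0, -0.0, 0.0, -0.06]
[-0.0056, -0.0011, -0.0, 0.0, 0.0, -0.08]
[-0.0071, -0.0012, -0.0, -0.0, 0.0, -0.1]
[-0.0085, -0.0014, -0.0, 0.0, 0.0, -0.12]
[-0.0099, -0.0015, -0.0, 0.0, 0.0, -0.14]
```

Call:
{"method": "drive_tool", "body": {"plan": [[-0.0007,0.0007,0,0,0,-0.01,0],[-0.0014,0.0013,0,0,0,-0.02,0],[-0.0021,0.002,0,0,0,-0.03,0],[-0.0028,0.0023,0,0,0,-0.04,0],[-0.0035,0.0023,0,0,0,-0.05,0],[-0.0042,0.0022,0,0,0,-0.06,0],[-0.0042,0.0022,0,0,0,-0.06,0]]}}

```text
time_s: 8.7
ee_pos: [0.5565, 0.1064, 0.2159]
ee_rot: [-3.139, -0.003, 1.557]
force: [-3.2, 6.6, 3.3]
finger_gap: 0.0001
grasp_force: 2.9
```

```bash
cat > f.py <<'E'
from h import *
s=sense();y=s['ee_rot'][2];F=s['force'];ex=np.array([np.cos(y),np.sin(y)]);ey=np.array([np.sin(y),-np.cos(y)])
print('pos',s['ee_pos'],'yaw',y,'F tool x,y:',F[:2]@ex,F[:2]@ey,'z',F[2],'mag',np.linalg.norm(F), 'tau',s['wrist_torque'],'gap',s['finger_gap'],'grasp',s['grasp_force'])
E
python3 f.py
```

```text
pos [0.55647634 0.10644132 0.21585529] yaw 1.556625808373828 F tool x,y: 6.518597696763019 -3.280516309524535 z 3.3057523462488 mag 8.011360793525034 tau [ 0.95784451  0.53810675 -0.01982471] gap 8.751045892816265e-05 grasp 2.9331161714890186
```

Call:
{"method": "drive_tool", "body": {"plan": [[-0.0005,-0.0003,0,0,0,-0.005,0],[-0.001,-0.0006,0,0,0,-0.01,0],[-0.0015,-0.0009,0,0,0,-0.02,0],[-0.002,-0.001,0,0,0,-0.03,0],[-0.0025,-0.001,0,0,0,-0.03,0],[-0.003,-0.001,0,0,0,-0.03,0],[-0.003,-0.001,0,0,0,-0.03,0]]}}

```text
time_s: 9.57
ee_pos: [0.5559, 0.1033, 0.2159]
ee_rot: [-3.141, -0.003, 1.586]
force: [-2.0, 5.7, 2.2]
finger_gap: 0.0001
grasp_force: 2.9
```

```bash
python3 f.py
```

```text
pos [0.55589478 0.10333394 0.21588936] yaw 1.5864479970453917 F tool x,y: 5.733918013595737 -1.9034083925414487 z 2.2197802789120864 mag 6.436474483914461 tau [ 0.88704848  0.30486091 -0.01620004] gap 8.630760948295682e-05 grasp 2.8643544130318332
```

Call:
{"method": "drive_tool", "body": {"plan": [[-0.0005,0,0,0,0,-0.01,0],[-0.001,0,0,0,0,-0.02,0],[-0.0015,0,0,0,0,-0.03,0],[-0.002,0,0,0,0,-0.03,0],[-0.0025,0,0,0,0,-0.03,0],[-0.0025,0,0,0,0,-0.03,0]]}}

```text
time_s: 10.32
ee_pos: [0.5555, 0.1009, 0.2158]
ee_rot: [-3.14, -0.003, 1.616]
force: [-2.1, 5.9, 2.9]
finger_gap: -0.0002
grasp_force: 2.9
```

```bash
python3 f.py
```

```text
pos [0.55552474 0.10085284 0.21580465] yaw 1.6164897266059632 F tool x,y: 5.957487982640068 -1.7947179403680824 z 2.9463652965489695 mag 6.884311440477398 tau [ 0.90351825  0.47143339 -0.04834828] gap -0.0001720924194238322 grasp 2.9008023357891943
```

Call:
{"method": "drive_tool", "body": {"plan": [[-0.0005,0,0,0,0,-0.01,0],[-0.001,0,0,0,0,-0.02,0],[-0.0015,0,0,0,0,-0.03,0],[-0.002,0,0,0,0,-0.03,0],[-0.0024,0,0,0,0,-0.03,0],[-0.0024,0,0,0,0,-0.03,0]]}}

```text
time_s: 11.08
ee_pos: [0.5555, 0.0985, 0.2157]
ee_rot: [-3.139, -0.003, 1.646]
force: [-3.4, 6.1, 3.0]
finger_gap: -0.0001
grasp_force: 2.9
```

```bash
python3 f.py
```

```text
pos [0.55546938 0.09846399 0.21574659] yaw 1.6464947386282591 F tool x,y: 6.301603139612342 -2.939835216661899 z 2.9624511942394176 mag 7.558369553584172 tau [ 0.91735261  0.59393324 -0.00683567] gap -8.934312850546629e-05 grasp 2.9156720638275146
```

Call:
{"method": "drive_tool", "body": {"plan": [[-0.0005,-0.0003,0,0,0,-0.01,0],[-0.001,-0.0005,0,0,0,-0.02,0],[-0.0015,-0.0005,0,0,0,-0.03,0],[-0.002,-0.0005,0,0,0,-0.03,0],[-0.0024,-0.0005,0,0,0,-0.03,0],[-0.0024,-0.0005,0,0,0,-0.03,0]]}}

```text
time_s: 11.82
ee_pos: [0.5551, 0.097, 0.2158]
ee_rot: [-3.14, -0.005, 1.677]
force: [-3.3, 8.8, 3.7]
finger_gap: -0.0002
grasp_force: 4.6
```

```bash
python3 f.py
```

```text
pos [0.55512673 0.09700176 0.21576591] yaw 1.6768294978228497 F tool x,y: 9.116245298114958 -2.3650994992564955 z 3.7048988379606085 mag 10.120568135055871 tau [1.42254125 0.47101179 0.02483811] gap -0.00020662585089812892 grasp 4.622680462198332
```

Call:
{"method": "drive_tool", "body": {"plan": [[-0.0005,-0.0002,0,0,0,0,0],[-0.001,-0.0003,0,0,0,0,0],[-0.0014,-0.0003,0,0,0,0,0],[-0.0014,-0.0003,0,0,0,0,0],[-0.0014,-0.0003,0,0,0,0,0]]}}

```text
time_s: 12.45
ee_pos: [0.5551, 0.0965, 0.2158]
ee_rot: [-3.14, -0.006, 1.677]
force: [-2.7, 11.1, 2.6]
finger_gap: -0.0003
grasp_force: 6.1
```

```bash
python3 f.py
```

```text
pos [0.55512868 0.09647908 0.21582576] yaw 1.6772063930598002 F tool x,y: 11.340070535404045 -1.4872506152495033 z 2.62006314847199 mag 11.733449835512145 tau [ 1.84139074  0.38599525 -0.03043032] gap -0.00025790100244927716 grasp 6.085855644196272
```

Call:
{"method": "drive_tool", "body": {"plan": [[-0.0006,0,0,0,0,0,0],[-0.0012,0,0,0,0,0,0],[-0.0017,0,0,0,0,0,0],[-0.0017,0,0,0,0,0,0],[-0.0017,0,0,0,0,0,0],[-0.0017,0,0,0,0,0,0]]}}

```text
time_s: 13.2
ee_pos: [0.5552, 0.0958, 0.2158]
ee_rot: [-3.14, -0.008, 1.678]
force: [-2.9, 15.1, 2.9]
finger_gap: -0.0
grasp_force: 7.9
```

```bash
python3 f.py
```

```text
pos [0.55515743 0.09583961 0.21582005] yaw 1.6775599712837241 F tool x,y: 15.29536406626893 -1.3054052133000338 z 2.860157776101146 mag 15.615144802236498 tau [ 2.51699513  0.50680284 -0.05464382] gap -1.342343075497722e-05 grasp 7.854719627648592
```

Run:
```python
from h import *
rel([(.610,-.064,.33,.1155)],(.555,.092,.2158,1.6776))
```

```text
[-0.161, 0.0381, -0.1142, 0.0, -0.0, 1.562]
```

Call:
{"method": "drive_tool", "body": {"plan": [[0.012,0,0,0,0,0,0],[0.03,0,-0.01,0,0,0,0],[0.03,0,-0.06,0,0,0,0],[0.03,0,-0.114,0,0,0.1,0],[0.03,0,-0.114,0,0,0.3,0]]}}

```text
time_s: 13.82
ee_pos: [0.5557, 0.1219, 0.3369]
ee_rot: [3.131, -0.002, 1.383]
force: [-0.1, -0.5, 0.2]
finger_gap: -0.0
grasp_force: 0.0
```

Run:
```python
from h import *
rel([(.610,-.064,.32,.1155)])
```

```text
[-0.1726, 0.0878, 0.0174, 0.007, -0.009, 1.268]
```

Call:
{"method": "drive_tool", "body": {"plan": [[-0.173,0.088,0.016,0.007,-0.009,1.268,0.05],[-0.173,0.088,0.016,0.007,-0.009,1.268,0.05],[-0.173,0.088,0.016,0.007,-0.009,1.268,0.05],[-0.173,0.088,0.016,0.007,-0.009,1.268,0.05],[-0.173,0.088,0.016,0.007,-0.009,1.268,0.05],[-0.173,0.088,0.016,0.007,-0.009,1.268,0.05],[-0.173,0.088,0.016,0.007,-0.009,1.268,0.05],[-0.173,0.088,0.016,0.007,-0.009,1.268,0.05],[-0.173,0.088,0.016,0.007,-0.009,1.268,0.05]]}}

```text
time_s: 14.95
ee_pos: [0.6085, -0.0646, 0.3141]
ee_rot: [-3.142, 0.01, 0.123]
force: [0.3, 0.2, -0.3]
finger_gap: 0.05
grasp_force: 0.0
```

Run:
```python
from h import *
s=sense();c=camera('wrist');E=ext(c,s);print(s['ee_pos'],s['ee_rot'])
t=camera('top');Et=ext(t)
print('tcp',proj(c,s['ee_pos'],E),'grip',proj(c,(.610,-.064,.263),E),'spost',proj(c,(.555,.081,.231),E),'upost',proj(c,(.5778,-.066,.231),E))
w=cv2.resize(c['img'],None,fx=1.4,fy=1.4);cv2.imwrite('pics/w2.png',cv2.cvtColor(w,cv2.COLOR_RGB2BGR))
save(t,'top2')
```

```text
[ 0.60853337 -0.06462922  0.31412526] [-3.14153886  0.01048596  0.12279178]
tcp [274.90785879 263.20548189] grip [274.38014383 226.17533885] spost [ 74.25798261 259.09931964] upost [271.94260792 253.50899609]
```

View pics/w2.png

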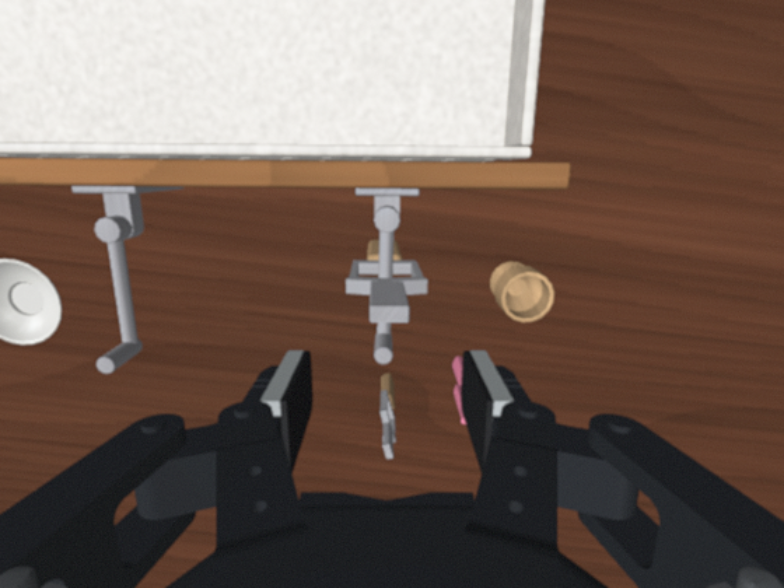

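```bash
cat > p.py <<'E'
from h import *
class c0: pass
s=sense();c=camera('wrist');E=ext(c,s)
print('cam',-E[:3,:3].T@E[:3,3])
for x in(-.044,-.050,-.056):
    for nm,dx,dy,z in (('toptF',-.004,-.009,.263),('toptB',.004,-.009,.263),('botF',-.004,-.009,.217),('barF',-.004,-.021,.217),('barB',.004,-.021,.217),('barFlow',-.004,-.021,.209),('handle bot',0,0,.087)):
        p=t2w(x+dx,-.1035+dy);print(x,nm,np.round(proj(c,(*p,z),E)*1.4))
g=cv2.cvtColor(c['img'],cv2.COLOR_RGB2GRAY)
print('col 275 rows 180..245',g[180:245,275].tolist())
print('col 255 rows 180..230',g[180:230,255].tolist())
print('row 220 cols 240..310',g[220,240:310].tolist())
E
python3 p.py
```

```text
cam [ 0.67387001 -0.05705264  0.45578944]
-0.044 toptF [402. 303.]
-0.044 toptB [403. 286.]
-0.044 botF [399. 279.]
-0.044 barF [421. 279.]
-0.044 barB [422. 264.]
-0.044 barFlow [420. 275.]
-0.044 handle bot [384. 236.]
-0.05 toptF [402. 316.]
-0.05 toptB [402. 299.]
-0.05 botF [399. 289.]
-0.05 barF [421. 289.]
-0.05 barB [422. 275.]
-0.05 barFlow [420. 286.]
-0.05 handle bot [384. 243.]
-0.056 toptF [402. 329.]
-0.056 toptB [402. 312.]
-0.056 botF [399. 300.]
-0.056 barF [421. 300.]
-0.056 barB [421. 286.]
-0.056 barFlow [420. 296.]
-0.056 handle bot [384. 251.]
col 275 rows 180..245 [178, 178, 178, 178, 177, 176, 177, 178, 177, 175, 177, 175, 173, 176, 175, 174, 178, 173, 148, 118, 109, 107, 108, 109, 109, 108, 109, 109, 106, 107, 108, 108, 109, 107, 108, 108, 105, 109, 136, 164, 175, 178, 177, 177, 175, 175, 172, 174, 174, 180, 171, 163, 162, 162, 163, 162, 161, 149, 119, 93, 90, 90, 91, 89, 89]
col 255 rows 180..230 [65, 68, 71, 67, 69, 82, 101, 110, 111, 114, 112, 107, 104, 103, 104, 96, 87, 92, 103, 128, 162, 179, 181, 180, 177, 179, 180, 180, 181, 162, 117, 74, 61, 64, 64, 65, 66, 67, 67, 65, 67, 67, 68, 67, 66, 71, 69, 76, 76, 72]
row 220 cols 240..310 [66, 70, 66, 65, 68, 68, 68, 66, 63, 68, 66, 66, 67, 67, 67, 67, 68, 67, 68, 68, 66, 64, 78, 121, 158, 175, 173, 170, 171, 170, 171, 172, 172, 170, 173, 175, 178, 175, 175, 174, 174, 177, 178, 178, 176, 174, 173, 175, 175, 176, 172, 145, 101, 70, 66, 67, 68, 67, 68, 70, 67, 69, 71, 63, 69, 69, 67, 65, 68, 67]
```

Run:
```python
from h import *
s=sense();print(s['ee_pos'],s['ee_rot']);p=t2w(-.053,-.106);print(p)
rel([(*p,.275,TY),(*p,.224,TY)])
```

```text
[ 0.60850682 -0.0647648   0.31394664] [-3.14138193  0.01054996  0.12123987]
[ 0.61156892 -0.06540165]
[0.0034, 0.001, 0.0389, -0.0, 0.011, 0.006]
[0.0039, 0.001, 0.0899, -0.0, 0.011, 0.006]
```

Call:
{"method": "drive_tool", "body": {"plan": [[0.0034,0.001,0.03,0,0.011,0.006,0.05],[0.004,0.001,0.06,0,0.011,0.006,0.05],[0.004,0.001,0.08,0,0.011,0.006,0.05],[0.004,0.001,0.09,0,0.011,0.006,0.05],[0.004,0.001,0.09,0,0.011,0.006,0.05],[0.004,0.001,0.09,0,0.011,0.006,0.05]]}}

```text
time_s: 15.85
ee_pos: [0.6124, -0.0656, 0.2251]
ee_rot: [3.141, -0.002, 0.114]
force: [0.1, -1.3, -0.3]
finger_gap: 0.0496
grasp_force: 0.0
```

```bash
python3 f.py
python3 - <<'E'
from h import *
s=sense();c=camera('wrist');E=ext(c,s);save(c,'w3')
g=cv2.cvtColor(c['img'],cv2.COLOR_RGB2GRAY)
print(proj(c,s['ee_pos'],E))
E
```

```text
pos [ 0.61237424 -0.0656283   0.22513346] yaw 0.11393914829511731 F tool x,y: -0.049872417853025326 1.333427781839775 z -0.31018163541926597 mag 1.3699377921628484 tau [ 0.0024656  -0.01397261  0.00846824] gap 0.04961636524003547 grasp 0.0
[274.88330114 263.1968261 ]
```

View pics/w3.png

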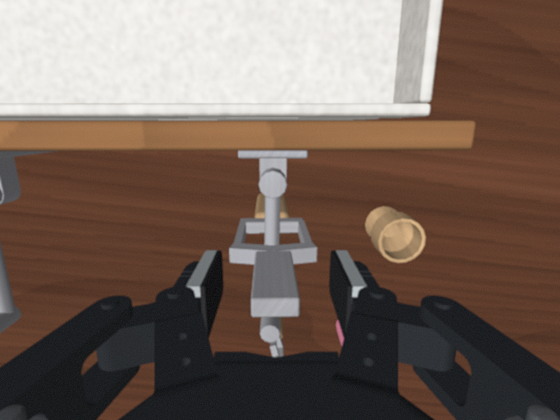

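Call:
{"method": "drive_tool", "body": {"plan": [[0,0,0,0,0,0,0.02],[0,0,0,0,0,0,0.01],[0,0,0,0,0,0,0.005],[0,0,0,0,0,0,0.0],[0,0,0,0,0,0,0.0],[0,0,0,0,0,0,0]]}}

```text
time_s: 16.65
ee_pos: [0.6119, -0.0653, 0.2243]
ee_rot: [-3.141, -0.001, 0.114]
force: [-0.4, 3.0, 5.4]
finger_gap: 0.0173
grasp_force: 58.5
```

```bash
python3 f.py
```

```text
pos [ 0.61193109 -0.06526253  0.2242894 ] yaw 0.1139147372647975 F tool x,y: -0.08347912373639581 -3.0589336142769583 z 5.439212305126221 mag 6.240919332990115 tau [0.50485519 0.1552134  0.02212804] gap 0.017300665160107462 grasp 58.461604714393616
```

Call:
{"method": "drive_tool", "body": {"plan": [[0,0,-0.002,0,0,0,0],[0,0,-0.005,0,0,0,0],[0,0,-0.009,0,0,0,0],[0,0,-0.014,0,0,0,0],[0,0,-0.019,0,0,0,0],[0,0,-0.024,0,0,0,0],[0,0,-0.028,0,0,0,0],[0,0,-0.028,0,0,0,0],[0,0,-0.028,0,0,0,0]]}}

```text
time_s: 17.77
ee_pos: [0.6115, -0.0655, 0.2516]
ee_rot: [-3.141, -0.0, 0.114]
force: [0.6, -0.2, -2.6]
finger_gap: 0.0166
grasp_force: 58.3
```

```bash
python3 f.py
python3 - <<'E'
from h import *
s=sense();c=camera('side')
cv2.imwrite('pics/s3.png',cv2.cvtColor(cv2.resize(c['img'][150:300,210:370],None,fx=4,fy=4,interpolation=3),cv2.COLOR_RGB2BGR))
E
```

```text
pos [ 0.61152974 -0.06545886  0.25160476] yaw 0.113788740447067 F tool x,y: 0.5573906915478769 0.24928257671388152 z -2.5603710090201153 mag 2.6321713260933484 tau [-0.00435904  0.00808021  0.03521154] gap 0.01663866050497884 grasp 58.31392228603363
```

View pics/s3.png

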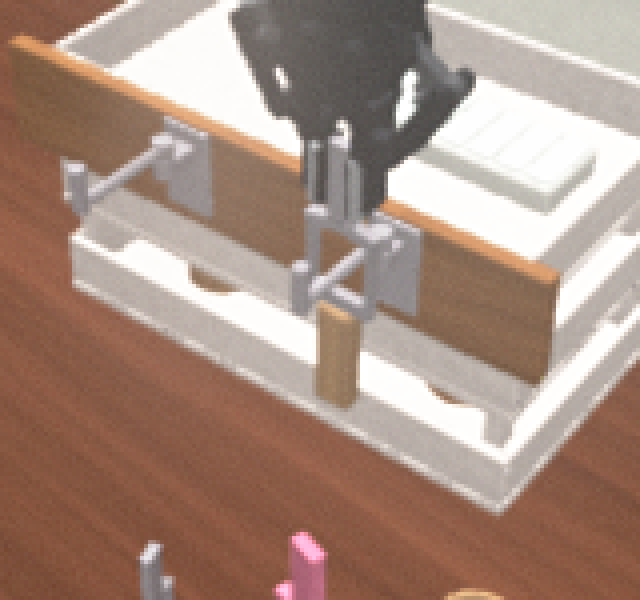

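Call:
{"method": "drive_tool", "body": {"plan": [[-0.004,0.0,0,0,0,0,0],[-0.012,-0.001,0,0,0,0,0],[-0.02,-0.0025,0,0,0,0,0],[-0.028,-0.0025,0,0,0,0,0],[-0.036,-0.0025,0,0,0,0,0],[-0.044,-0.0025,0,0,0,0,0],[-0.052,-0.0025,0,0,0,0,0],[-0.06,-0.0025,0,0,0,0,0],[-0.065,-0.0025,0,0,0,0,0],[-0.065,-0.0025,0,0,0,0,0]]}}

```text
time_s: 19.08
ee_pos: [0.5465, -0.0704, 0.2519]
ee_rot: [-3.141, -0.001, 0.114]
force: [0.8, -1.1, -2.4]
finger_gap: 0.0171
grasp_force: 58.3
```

```bash
python3 f.py;  python3 - <<'E'
from h import *
s=sense();print(w2t(s['ee_pos']),w2t((.555,.081)))
E
```

```text
pos [ 0.54654674 -0.07044591  0.25185488] yaw 0.11361424522239982 F tool x,y: 0.7242308697918256 1.1397559099847112 z -2.4038951989736326 mag 2.7572207047592294 tau [ 0.00040876 -0.03369681 -0.00534337] gap 0.017062703829652432 grasp 58.32855463027954
[-0.11817028 -0.10351728] [-0.0923202   0.04594541]
```

Call:
{"method": "drive_tool", "body": {"plan": [[0,-0.01,0,0,0,0,0],[0,-0.028,0,0,0,0,0],[0,-0.048,0,0,0,0,0],[0,-0.068,0,0,0,0,0],[0,-0.088,0,0,0,0,0],[0,-0.108,0,0,0,0,0],[0,-0.128,0,0,0,0,0],[0,-0.142,0,0,0,0,0],[0,-0.1495,0,0,0,0,0],[0,-0.1495,0,0,0,0,0]]}}

```text
time_s: 20.32
ee_pos: [0.5298, 0.0784, 0.2517]
ee_rot: [-3.142, -0.0, 0.114]
force: [0.1, 0.0, -3.2]
finger_gap: 0.0172
grasp_force: 58.6
```

```bash
python3 f.py;  python3 - <<'E'
from h import *
s=sense();print(w2t(s['ee_pos']))
s=sense();c=camera('wrist');E=ext(c,s);save(c,'w4');print('post',proj(c,(.555,.081,.231),E))
E
```

```text
pos [0.52976935 0.07842086 0.2517472 ] yaw 0.11438162494120352 F tool x,y: 0.12179058130416857 -0.017785144939313803 z -3.23557945966665 mag 3.2379196557190313 tau [-0.02613571 -0.01705536 -0.03307698] gap 0.017212767764333302 grasp 58.572866320610046
[-0.11767998  0.04629112]
post [275.59119582 201.26198275]
```

View pics/w4.png

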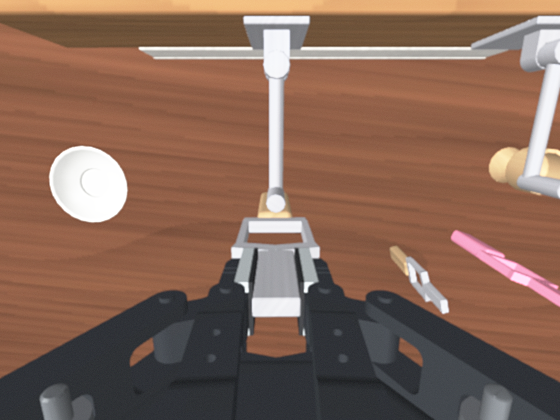

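Call:
{"method": "drive_tool", "body": {"plan": [[0.004,0,0,0,0,0,0],[0.011,0,0,0,0,0,0],[0.018,0,0,0,0,0,0],[0.025,0,0,0,0,0,0],[0.032,0,0,0,0,0,0],[0.039,0,0,0,0,0,0],[0.046,0,0,0,0,0,0],[0.053,0,0,0,0,0,0],[0.059,0,0,0,0,0,0],[0.059,0,0,0,0,0,0]]}}

```text
time_s: 21.62
ee_pos: [0.5887, 0.0849, 0.2517]
ee_rot: [-3.141, -0.0, 0.114]
force: [0.3, -0.6, -3.1]
finger_gap: 0.0165
grasp_force: 58.5
```

```bash
python3 f.py
```

```text
pos [0.58871356 0.0848623  0.25168955] yaw 0.11378142689576021 F tool x,y: 0.26037095619138917 0.6102288246242419 z -3.0693846880888613 mag 3.1402698318304845 tau [-0.04917445 -0.03292067  0.01142605] gap 0.016495688462092005 grasp 58.50646913051605
```

Call:
{"method": "drive_tool", "body": {"plan": [[0,0,0.003,0,0,0,0],[0,0,0.008,0,0,0,0],[0,0,0.013,0,0,0,0],[0,0,0.018,0,0,0,0],[0,0,0.022,0,0,0,0],[0,0,0.0245,0,0,0,0],[0,0,0.026,0,0,0,0],[0,0,0.0267,0,0,0,0],[0,0,0.027,0,0,0,0],[0,0,0.027,0,0,0,0]]}}

```text
time_s: 22.88
ee_pos: [0.5885, 0.0848, 0.225]
ee_rot: [-3.141, -0.001, 0.114]
force: [-0.3, -1.0, -2.3]
finger_gap: 0.0172
grasp_force: 58.5
```

```bash
python3 f.py
```

```text
pos [0.58850374 0.08483446 0.22496372] yaw 0.11370380133845992 F tool x,y: -0.4509262021363624 0.9929149813216163 z -2.303161289641978 mag 2.5482869787391156 tau [ 0.03387583 -0.01526974 -0.00335312] gap 0.017162863791828124 grasp 58.506728410720825
```

Call:
{"method": "drive_tool", "body": {"plan": [[0,0,0.0004,0,0,0,0],[0,0,0.0008,0,0,0,0],[0,0,0.0012,0,0,0,0],[0,0,0.0012,0,0,0,0],[0,0,0.0012,0,0,0,0]]}}

```text
time_s: 23.5
ee_pos: [0.5886, 0.0849, 0.2243]
ee_rot: [-3.141, -0.001, 0.114]
force: [-2.8, 0.0, 5.1]
finger_gap: 0.0171
grasp_force: 59.2
```

```bash
python3 f.py
```

```text
pos [0.58861263 0.08486016 0.22427002] yaw 0.11382034077361824 F tool x,y: -2.743064471648382 -0.3432345496897814 z 5.054957328541968 mag 5.76149340406639 tau [-0.07522482  0.45020228 -0.01805547] gap 0.01711849097202076 grasp 59.1792494058609
```

Call:
{"method": "drive_tool", "body": {"plan": [[0,0,-0.0006,0,0,0,0.0],[0,0,-0.0006,0,0,0,0.019],[0,0,-0.0006,0,0,0,0.022],[0,0,-0.0006,0,0,0,0.03],[0,0,-0.0006,0,0,0,0.04],[0,0,-0.0006,0,0,0,0.048],[0,0,-0.0006,0,0,0,0.048]]}}

```text
time_s: 24.38
ee_pos: [0.5884, 0.0848, 0.2242]
ee_rot: [-3.141, -0.0, 0.114]
force: [0.4, 0.3, 0.0]
finger_gap: 0.0477
grasp_force: 0.0
```

```bash
python3 f.py
python3 - <<'E'
from h import *
s=sense();c=camera('side');w=camera('wrist')
a=cv2.resize(c['img'][150:300,210:370],None,fx=2.8,fy=2.8,interpolation=3)
im=np.hstack([a[:420],w['img'][:,150:500]]);print(im.shape);cv2.imwrite('pics/s5.png',cv2.cvtColor(im,cv2.COLOR_RGB2BGR))
E
```

```text
pos [0.58844334 0.08482375 0.22420867] yaw 0.11375605557715351 F tool x,y: 0.45709335609086693 -0.2425445506639721 z 0.004045112054219962 mag 0.5174732439177231 tau [-0.05015024  0.01644134  0.02482297] gap 0.04773228465365418 grasp 0.0
(420, 798, 3)
```

View pics/s5.png

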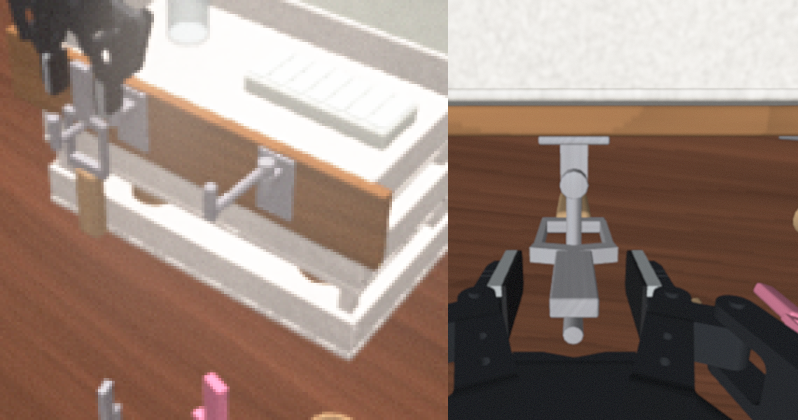

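```bash
echo "HU=t2w(-.0166,-.1035)" >>h.py
python3 - <<'E'
from h import *
a=arc(1.5,.034,z=.31,H=HU,sgn=1);print(a,HU)
s=sense();p=s['ee_pos']
rel([(p[0],p[1],.31,TY),a])
E
```

```text
(np.float64(0.5790276416763706), np.float64(-0.0958176966614268), 0.31, 1.6155) [ 0.64743829 -0.05872345]
[0.0, -0.0, -0.0858, -0.0, -0.0, -0.002]
[-0.0298, 0.1784, -0.0858, 0.0, -0.001, -1.502]
```

Call:
{"method": "drive_tool", "body": {"plan": [[0,0,-0.02,0,0,0,0.048],[0,0,-0.06,0,0,0,0.048],[0,0,-0.086,0,0,0,0.048],[0,0,-0.086,0,0,0,0.048]]}}

```text
time_s: 24.98
ee_pos: [0.5901, 0.0849, 0.3149]
ee_rot: [3.141, -0.008, 0.114]
force: [0.4, -0.4, -0.0]
finger_gap: 0.0478
grasp_force: 0.0
```

Call:
{"method": "drive_tool", "body": {"plan": [[-0.03,0.178,0,0,0,-1.502,0],[-0.03,0.178,0,0,0,-1.502,0],[-0.03,0.178,0,0,0,-1.502,0],[-0.03,0.178,0,0,0,-1.502,0],[-0.03,0.178,0,0,0,-1.502,0],[-0.03,0.178,0,0,0,-1.502,0],[-0.03,0.178,0,0,0,-1.502,0],[-0.03,0.178,0,0,0,-1.502,0],[-0.03,0.178,0,0,0,-1.502,0],[-0.03,0.178,0,0,0,-1.502,0]]}}

```text
time_s: 26.22
ee_pos: [0.5784, -0.0953, 0.3094]
ee_rot: [-3.141, -0.001, 1.615]
force: [-0.8, 0.0, 0.6]
finger_gap: 0.0001
grasp_force: 0.0
```

```bash
python3 f.py
python3 - <<'E'
from h import *
rel([arc(1.5,.034,z=.216,H=HU,sgn=1),arc(1.55,.022,z=.216,H=HU,sgn=1)])
E
```

```text
pos [ 0.57840923 -0.09531899  0.30937524] yaw 1.615265127595916 F tool x,y: 0.047677794937583805 -0.7627161926066991 z 0.6412822458741996 mag 0.9976232161833579 tau [-0.08280404 -0.01382466  0.04035581] gap 7.904899631200705e-05 grasp 0.0
[-0.0006, 0.0007, 0.0934, -0.001, -0.001, -0.0]
[0.0079, 0.0019, 0.0934, -0.001, -0.001, -0.05]
```

Call:
{"method": "drive_tool", "body": {"plan": [[0,0,0.03,0,0,0,0],[0,0,0.07,0,0,0,0],[0,0,0.0934,0,0,0,0],[0,0,0.0934,0,0,0,0],[0.004,0.001,0.0934,0,0,-0.03,0],[0.008,0.002,0.0934,0,0,-0.05,0],[0.008,0.002,0.0934,0,0,-0.05,0],[0.008,0.002,0.0934,0,0,-0.05,0]]}}

```text
time_s: 27.22
ee_pos: [0.5807, -0.0873, 0.2174]
ee_rot: [3.14, 0.0, 1.666]
force: [0.4, -0.0, 0.7]
finger_gap: -0.0
grasp_force: 0.0
```

```bash
python3 f.py
python3 - <<'E'
from h import *
rel([arc(t,.016,z=.216,H=HU,sgn=1) for t in (1.57,1.55,1.52,1.49,1.45,1.4,1.35,1.3,1.25,1.2)])
E
```

```text
pos [ 0.58073432 -0.08729851  0.21737095] yaw 1.665883817749883 F tool x,y: -0.05324009701803179 0.3777512744269835 z 0.672959544677033 mag 0.7735664690468552 tau [ 0.00085074  0.02909734 -0.00470727] gap -1.2649391721660658e-06 grasp 0.0
[0.0047, -0.0006, 0.0014, 0.001, 0.0, -0.02]
[0.0061, -0.0009, 0.0014, 0.001, 0.0, 0.0]
[0.0082, -0.0013, 0.0014, 0.001, 0.0, 0.03]
[0.0104, -0.0017, 0.0014, 0.001, 0.0, 0.06]
[0.0132, -0.0021, 0.0014, 0.001, 0.0, 0.1]
[0.0168, -0.0025, 0.0014, 0.001, 0.0, 0.15]
[0.0204, -0.0027, 0.0014, 0.001, 0.0, 0.2]
[0.024, -0.0027, 0.0014, 0.001, 0.0, 0.25]
[0.0275, -0.0025, 0.0014, 0.001, 0.0, 0.3]
[0.0311, -0.0021, 0.0014, 0.001, -0.0, 0.35]
```

Call:
{"method": "drive_tool", "body": {"plan": [[0.0035,-0.0006,0.0014,0,0,-0.01,0],[0.006,-0.0009,0.0014,0,0,0,0],[0.0082,-0.0013,0.0014,0,0,0.03,0],[0.0104,-0.0017,0.0014,0,0,0.06,0],[0.0132,-0.0021,0.0014,0,0,0.1,0],[0.0168,-0.0025,0.0014,0,0,0.15,0],[0.0204,-0.0027,0.0014,0,0,0.2,0],[0.024,-0.0027,0.0014,0,0,0.25,0],[0.0275,-0.0025,0.0014,0,0,0.3,0],[0.0311,-0.0021,0.0014,0,0,0.35,0]]}}

```text
time_s: 28.48
ee_pos: [0.5752, -0.0582, 0.2153]
ee_rot: [3.141, 0.003, 1.313]
force: [-0.4, -6.9, -1.5]
finger_gap: -0.0001
grasp_force: 3.2
```

```bash
python3 f.py
python3 - <<'E'
from h import *
print(arc(1.2,.016,H=HU,sgn=1))
rel([arc(t,.016,z=.216,H=HU,sgn=1) for t in (1.15,1.09,1.03,.97,.91,.85,.79,.73,.67,.61)],arc(1.2,.016,z=.216,H=HU,sgn=1))
E
```

```text
pos [ 0.57522268 -0.05817958  0.21531194] yaw 1.3125954348878817 F tool x,y: -6.785725455308812 1.3917449250483012 z -1.487297824660913 mag 7.084848531229499 tau [-1.08629491  0.02552627  0.01733433] gap -0.00010522764603594462 grasp 3.2022012770175934
(np.float64(0.575666580278233), np.float64(-0.05652761529901514), 0.216, 1.3155)
[0.0035, -0.0007, -0.0, 0.0, -0.0, 0.05]
[0.0078, -0.0013, -0.0, 0.0, -0.0, 0.11]
[0.0121, -0.0017, -0.0, -0.0, -0.0, 0.17]
[0.0164, -0.0018, -0.0, -0.0, -0.0, 0.23]
[0.0207, -0.0017, -0.0, 0.0, -0.0, 0.29]
[0.025, -0.0012, -0.0, 0.0, -0.0, 0.35]
[0.0292, -0.0006, -0.0, 0.0, -0.0, 0.41]
[0.0334, 0.0003, 0.0, 0.0, -0.0, 0.47]
[0.0376, 0.0015, 0.0, 0.0, -0.0, 0.53]
[0.0417, 0.0029, 0.0, -0.0, -0.0, 0.59]
```

Call:
{"method": "drive_tool", "body": {"plan": [[0.0035,-0.0007,0,0,0,0.05,0],[0.0078,-0.0013,0,0,0,0.11,0],[0.0121,-0.0017,0,0,0,0.17,0],[0.0164,-0.0018,0,0,0,0.23,0],[0.0207,-0.0017,0,0,0,0.29,0],[0.025,-0.0012,0,0,0,0.35,0],[0.0292,-0.0006,0,0,0,0.41,0],[0.0334,0.0003,0,0,0,0.47,0],[0.0376,0.0015,0,0,0,0.53,0],[0.0417,0.0029,0,0,0,0.59,0]]}}

```text
time_s: 29.72
ee_pos: [0.5877, -0.0182, 0.215]
ee_rot: [-3.142, 0.003, 0.722]
force: [-3.5, -5.1, 0.8]
finger_gap: -0.0001
grasp_force: 3.2
```

```bash
python3 f.py
python3 - <<'E'
from h import *
print(arc(.61,.016,H=HU,sgn=1))
rel([arc(t,.016,z=.216,H=HU,sgn=1) for t in (.55,.49,.43,.37,.31,.26,.22,.19,.17,.15)],arc(.61,.016,z=.216,H=HU,sgn=1))
E
```

```text
pos [ 0.58767968 -0.01824529  0.21495525] yaw 0.7223769580239239 F tool x,y: -5.997884662483983 1.4931321764041452 z 0.7902443294417303 mag 6.231255910399508 tau [-0.90313519  0.62531221  0.03765965] gap -7.75483645293609e-05 grasp 3.2427261024713516
(np.float64(0.5890219331474911), np.float64(-0.01696785965193469), 0.216, 0.7255)
[0.0042, -0.0008, -0.0, 0.0, -0.0, 0.06]
[0.0085, -0.0014, -0.0, 0.0, -0.0, 0.12]
[0.0128, -0.0017, -0.0, 0.0, -0.0, 0.18]
[0.0171, -0.0018, -0.0, 0.0, -0.0, 0.24]
[0.0214, -0.0016, -0.0, 0.0, -0.0, 0.3]
[0.025, -0.0012, -0.0, 0.0, -0.0, 0.35]
[0.0278, -0.0008, -0.0, 0.0, -0.0, 0.39]
[0.0299, -0.0004, -0.0, 0.0, -0.0, 0.42]
[0.0313, -0.0001, -0.0, 0.0, -0.0, 0.44]
[0.0327, 0.0002, 0.0, 0.0, -0.0, 0.46]
```

Call:
{"method": "drive_tool", "body": {"plan": [[0.0042,-0.0008,0,0,0,0.06,0],[0.0085,-0.0014,0,0,0,0.12,0],[0.0128,-0.0017,0,0,0,0.18,0],[0.0171,-0.0018,0,0,0,0.24,0],[0.0214,-0.0016,0,0,0,0.3,0],[0.025,-0.0012,0,0,0,0.35,0],[0.0278,-0.0008,0,0,0,0.39,0],[0.0299,-0.0004,0,0,0,0.42,0],[0.0313,-0.0001,0,0,0,0.44,0],[0.0327,0.0002,0,0,0,0.46,0]]}}

```text
time_s: 30.98
ee_pos: [0.6117, 0.0043, 0.2148]
ee_rot: [-3.141, 0.004, 0.264]
force: [-6.2, -2.5, 2.3]
finger_gap: -0.0
grasp_force: 3.0
```

```bash
python3 f.py
python3 - <<'E'
from h import *
print(arc(.15,.016,H=HU,sgn=1),w2t(sense()['ee_pos']))
rel([arc(t,.016,z=.216,H=HU,sgn=1) for t in (.12,.09,.06,.03,0)],arc(.15,.016,z=.216,H=HU,sgn=1))
E
```

```text
pos [0.61171417 0.00425155 0.21477568] yaw 0.2641519289740011 F tool x,y: -6.64148273750493 0.7457349190220056 z 2.302674875154283 mag 7.068785263586067 tau [-0.31183357  0.83458466 -0.01249121] gap -3.975468646957916e-05 grasp 2.964154564169803
(np.float64(0.6136314824565648), np.float64(0.004625582137670088), 0.216, 0.2655) [-0.04482865 -0.03682762]
[0.0021, -0.0004, -0.0, -0.0, -0.0, 0.03]
[0.0042, -0.0008, -0.0, 0.0, -0.0, 0.06]
[0.0064, -0.0012, -0.0, 0.0, -0.0, 0.09]
[0.0085, -0.0014, -0.0, 0.0, -0.0, 0.12]
[0.0106, -0.0016, -0.0, 0.0, -0.0, 0.15]
```

Call:
{"method": "drive_tool", "body": {"plan": [[0.001,-0.0002,0,0,0,0.015,0],[0.0021,-0.0004,0,0,0,0.03,0],[0.0032,-0.0006,0,0,0,0.045,0],[0.0042,-0.0008,0,0,0,0.06,0],[0.0053,-0.001,0,0,0,0.075,0],[0.0062,-0.0012,0,0,0,0.09,0],[0.007,-0.0013,0,0,0,0.1,0],[0.0078,-0.0014,0,0,0,0.11,0],[0.0078,-0.0014,0,0,0,0.11,0]]}}

```text
time_s: 32.1
ee_pos: [0.6189, 0.0079, 0.2148]
ee_rot: [-3.141, 0.004, 0.155]
force: [-4.7, -1.2, 1.3]
finger_gap: -0.0002
grasp_force: 2.8
```

```bash
python3 f.py; python3 -c "
from h import *
print(w2t(sense()['ee_pos']))"
```

```text
pos [0.61886188 0.00788356 0.21478455] yaw 0.15483201307993633 F tool x,y: -4.822001005224492 0.43960171360011285 z 1.3031337728965675 mag 5.014289679610643 tau [-0.2976856   0.84430247 -0.01238272] gap -0.00017888525999972183 grasp 2.7549984809086236
[-0.03730999 -0.03404354]
```

Call:
{"method": "drive_tool", "body": {"plan": [[0.0005,0,0,0,0,0.01,0],[0.001,0,0,0,0,0.015,0],[0.0015,0,0,0,0,0.02,0],[0.002,0,0,0,0,0.03,0],[0.0025,0,0,0,0,0.03,0],[0.0028,0,0,0,0,0.03,0],[0.0028,0,0,0,0,0.03,0]]}}

```text
time_s: 32.98
ee_pos: [0.6215, 0.0088, 0.2148]
ee_rot: [-3.14, 0.004, 0.125]
force: [-5.5, -0.1, 2.2]
finger_gap: -0.0001
grasp_force: 2.9
```

```bash
python3 f.py; python3 -c "
from h import *
print(w2t(sense()['ee_pos']))"
```

```text
pos [0.62152236 0.00880362 0.21481264] yaw 0.1251583958782012 F tool x,y: -5.438552292795765 -0.5335015058365054 z 2.197319605205605 mag 5.889880163944323 tau [-0.00111067  0.91506132 -0.00860036] gap -0.00011670732621181478 grasp 2.875700408076227
[-0.03456121 -0.03343621]
```

Call:
{"method": "drive_tool", "body": {"plan": [[0.0005,0,0,0,0,0.005,0],[0.001,0,0,0,0,0.01,0],[0.0015,0,0,0,0,0.01,0],[0.002,0,0,0,0,0.01,0],[0.0025,0,0,0,0,0.01,0],[0.0025,0,0,0,0,0.01,0]]}}

```text
time_s: 33.72
ee_pos: [0.624, 0.0094, 0.2148]
ee_rot: [-3.14, 0.004, 0.115]
force: [-5.8, 0.6, 2.5]
finger_gap: -0.0002
grasp_force: 2.9
```

```bash
python3 f.py; python3 -c "
from h import *
print(w2t(sense()['ee_pos']))"
```

```text
pos [0.62396436 0.00941078 0.21478816] yaw 0.11534964466097808 F tool x,y: -5.711895555295885 -1.2861844454747042 z 2.4795280992524384 mag 6.3583080184410985 tau [0.13844001 0.94435416 0.03924722] gap -0.00022192980496115868 grasp 2.8886405378580093
[-0.03206551 -0.03311451]
```

Call:
{"method": "drive_tool", "body": {"plan": [[0.0005,-0.0002,0,0,0,0,0],[0.001,-0.0004,0,0,0,0,0],[0.0015,-0.0004,0,0,0,0,0],[0.002,-0.0004,0,0,0,0,0],[0.0024,-0.0004,0,0,0,0,0],[0.0024,-0.0004,0,0,0,0,0]]}}

```text
time_s: 34.48
ee_pos: [0.6257, 0.0098, 0.2146]
ee_rot: [-3.14, 0.006, 0.115]
force: [-7.2, 0.2, 3.0]
finger_gap: -0.0
grasp_force: 4.1
```

```bash
python3 f.py; python3 -c "
from h import *
print(w2t(sense()['ee_pos']))"
```

```text
pos [0.62569084 0.00981761 0.21459124] yaw 0.11518460449918955 F tool x,y: -7.170291838756181 -1.0350328155278277 z 3.017133444234863 mag 7.84776861295448 tau [-0.01772253  1.24631958  0.00672498] gap -3.105927769269131e-05 grasp 4.070783149477606
[-0.03030365 -0.03290936]
```

Call:
{"method": "drive_tool", "body": {"plan": [[0.0006,-0.0001,0,0,0,0,0],[0.0012,-0.0002,0,0,0,0,0],[0.0018,-0.0002,0,0,0,0,0],[0.002,-0.0002,0,0,0,0,0],[0.002,-0.0002,0,0,0,0,0]]}}

```text
time_s: 35.1
ee_pos: [0.6265, 0.01, 0.2143]
ee_rot: [-3.14, 0.009, 0.115]
force: [-13.0, -1.0, 4.0]
finger_gap: 0.0005
grasp_force: 6.4
```

```bash
python3 f.py
```

```text
pos [0.62645436 0.01003973 0.21428059] yaw 0.115149413769436 F tool x,y: -13.047293480453185 -0.5360631142371538 z 3.959394390493963 mag 13.645366787558219 tau [-0.17417701  2.02243772 -0.04272843] gap 0.0005297526139694086 grasp 6.359952336642891
```

Call:
{"method": "drive_tool", "body": {"plan": [[0.0004,0,0,0,0,0,0],[0.0007,0,0,0,0,0,0],[0.0007,0,0,0,0,0,0],[0.0007,0,0,0,0,0,0],[0.0007,0,0,0,0,0,0]]}}

```text
time_s: 35.72
ee_pos: [0.6267, 0.0101, 0.2142]
ee_rot: [-3.14, 0.01, 0.115]
force: [-13.7, -0.6, 4.2]
finger_gap: -0.0002
grasp_force: 7.1
```

```bash
python3 f.py
```

```text
pos [0.62671659 0.01011043 0.21419788] yaw 0.11509274527135838 F tool x,y: -13.666700517774505 -1.0141337641379435 z 4.180419268835148 mag 14.327703081699825 tau [-0.14767671  2.29838221  0.02524814] gap -0.00016563784055163364 grasp 7.131251678802073
```

Call:
{"method": "drive_tool", "body": {"plan": [[-0.01,0,0,0,0,0,0],[-0.025,0,0,0,0,0,0],[-0.035,0.01,-0.03,0,0,0,0],[-0.045,0.03,-0.08,0,0,0,0],[-0.06,0.05,-0.12,0,0,0,0],[-0.08,0.06,-0.12,0,0,0,0],[-0.08,0.06,-0.12,0,0,0,0],[-0.08,0.06,-0.12,0,0,0,0]]}}

```text
time_s: 36.72
ee_pos: [0.5582, -0.0584, 0.3348]
ee_rot: [-3.141, -0.0, 0.116]
force: [0.6, 0.0, -0.2]
finger_gap: -0.0
grasp_force: 0.0
```

```bash
python3 f.py
python3 - <<'E'
from h import *
c=camera('side');t=camera('top')
a=cv2.resize(c['img'][150:300,210:360],(400,400),interpolation=3);b=cv2.resize(t['img'][130:280,170:320],(400,400),interpolation=3)
cv2.imwrite('pics/f.png',cv2.cvtColor(np.hstack([a,b]),cv2.COLOR_RGB2BGR))
E
```

```text
pos [ 0.55821813 -0.05844878  0.33475104] yaw 0.1155994606978128 F tool x,y: 0.5841575057737458 0.04643943517547133 z -0.1596987636216392 mag 0.6073716389439836 tau [0.04752543 0.01526522 0.07515522] gap -4.359658509114164e-05 grasp 0.0
```

View pics/f.png

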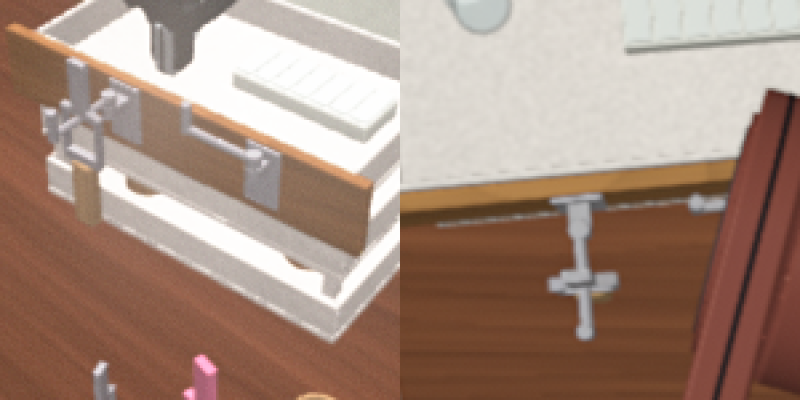

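The opener hangs on the unfolded left hook, the right hook lies flat, and the robot is clear of everything.

```bash
python3 -c "
from workcell import *
print(hand_in())"
```

```text
the job is handed in; nothing more can be done
None
```

The opener now hangs by its window on the newly unfolded hook, the emptied hook is folded flat, both hooks were pressed home at about 14–15 N, and the job is handed in; hand-in returned no verdict.

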